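Click the gauge column onto its stand

ROBOT

A 6-joint arm with a two-finger parallel gripper is mounted at the origin on the work surface. World frame = base frame: x ahead of the robot, y to its left, z up, the work surface at z = 0. Lengths are in m, angles in degrees, forces in N, time in s.
With the tool pointing down it reaches from about 0.375 to 0.9 m from the base axis. Payload 3.1 kg.
Tool frame: the origin (TCP) lies on the centre line of the jaws, within the pads' length; the fingertips stand 11 mm ahead of it and the grasp point (between the pads) lies 8 mm behind it; z points along the fingers, y is the line along which they close (so a half turn about z gives the same grasp; the last joint's range is limited). The gripper opens to 87 mm and grips with 3 to 60 N. Pads are 19 mm wide; open, the fingers measure 117 mm over their backs; the gripper's body (75 mm by 190 mm) begins 51 mm behind the grasp point.
Start: joints at [60.59, 30.224, 82.088, -0, 67.689, -10.227], TCP at [0.205, 0.59, 0.234] pointing down, gripper open.
Joint ranges: [-176.69, 176.69], [-43.24, 126.21], [12.49, 139.97], [-82, 262], [0, 151.66], [-163.58, 163.58]. Speed limits (degrees/s): [159.86, 159.86, 180, 180, 180, 180].

INTERFACE

Orientations are given as a 3x3 rotation matrix whose columns are the frame's x, y, z axes.
In Python, from cell import arm gives the robot as it stands.
- The arm moves only by the tool apply_moves, never from a script. Its argument "motion" is a list that holds one entry, the list of rows, each a list of 7 numbers: the closure, from 0 (fully open) to 1 (shut), then the shift along the tool's x, y, z scaled (see below), then the turn, a rotation vector about the tool's x, y, z scaled (see below). A call has exactly 8 rows; each row is the pose to reach, as a shift and turn from the pose commanded when the call began, along the tool's axes at that moment, turning the shorter way round; what a row does not reach only later rows make up. The controller multiplies each number of a shift by 400 mm and each number of a turn by 180 degrees. A row lasts 1/12 s, in which the tool goes at most 41.7 mm and 7.16 degrees, less where a joint would pass 70% of its speed; a pose out of reach is approached as far as the arm can. A call with a number of a shift or a turn outside -1 to 1 is refused whole. A call with a gripper value outside its range is refused whole. The fingers move at their own pace and stop on an object; "newtons" is the grip in N (left out, the last holds). Time passes only in rows, so rows that repeat a pose let the fingers close, or fill a call up. It gives the time, the measured TCP pose, the force, the opening and the grip force at its end, in the units of the state.
- arm.get_obs(): the state, without advancing time (a new reading comes with each control period).
- arm.get_image(name): name is "scene" or "top"; returns (picture, depth): 480x640x3 uint8, red, green, blue; 480x640 float32, m along the optical axis (not along the pixel's ray), 0 where there is no reading.
- arm.camera_model(name): a dict with "vfov" (degrees; the focal length in pixels is half the picture's height over the tangent of half this angle, whatever the lens; pixels are square), "cx", "cy" (the principal point, pixels), "extrinsics" (4x4, takes a point from world to camera coordinates). Camera axes: x right, y down, z forward; pixel columns grow to the right and rows downward; lengths in m; the calibration is good to about 2 mm. A picture is of the moment at which its call begins. camera_model takes no time and is no camera call.
- arm.sign_off(): hands the job in; it is judged then, once.
The state is a dict: "time": time; "joint_positions": joint angles; "joint_vel": joint speeds; "effort": joint torques, N m; "eef_pos": TCP position; "tool_rot": TCP orientation; "ft_force": force on the tool from outside, world axes, zero at the start; "moment": the same for the moment, N m; "width": finger opening in m; "gripper_force": force on a finger pad.
Only numpy, scipy, OpenCV 4.12 (cv2) and the standard library are available. Lean on these libraries where they do the work, as an engineer would, in place of code of your own. Each camera call takes 0.05 s, during which the arm holds its last target. There are 200 camera calls.

TASK

The gauge column has been taken off its stand. Put it back gently: slide it down over the stand's stub with the gauge arm out on the anvil side, until its foot sits fully home on the collar, and turn it a little one way or the other until the spring button pops out through the hole in its side. Stop turning as soon as it pops, so as not to wrench it, and let go. Leave the other things on the bench alone.

Things in the scene. Friction and masses are not known exactly. Their poses are not given: they have to be found in the camera images.
- head (a point): Centre of the square dark steel head (36 mm cube, faces across the column's x and y) on top of the loose, upright gauge column: the place to grip. It spans 112 to 148 mm above the foot. Column: about 0.4 kg; z up along the tube, button hole on its +x side, gauge arm on its -x side (dial and plunger to 83 mm out, 52 to 96 mm above the foot).
- foot (a point): Centre of the underside of the column's belled foot, 130 mm below head, same axes. The foot is 62 mm across with a 56 mm opening that narrows over 28 mm to the bore. The aluminium tube is eight-sided, 46 mm across flats outside, 38.4 mm inside, hollow up to 107 mm, capped.
- hole (a point): Centre of the hole in the column's +x side, at the tube's outer face, 48 mm above the foot. The hole is 9.5 mm wide and 11 mm high.
- seat (a point): Point on the stub's axis at the top of the stand's collar, where the column's foot must rest, 30 mm above the bench. The stand is fixed: grey iron base plate 156 x 96 x 20 mm, dark collar of 70 mm diameter. Axes: z up, -x towards the anvil.
- stub_tip (a point): Top of the stand's smooth round steel stub, 36 mm in diameter, rising 84 mm above the collar, its last 8 mm tapered to 26 mm. A brass spring button, a pin of 8 mm diameter with a flat tip, sticks out sideways from the stub 48 mm above the collar. It faces away from the anvil (the stand's +x) only within 49 degrees either way: its exact direction is not measured, feel for it by turning.
- anvil (a point): Top of the round steel anvil on the stand's base, 76 mm from the stub's axis on the stand's -x side; the gauge arm belongs above this side.
- button (a joint): Travel of the spring button into the stub, m: 0 = fully out, tip 8.7 mm proud of the stub; 0.005 to 0.008 while the tube's inside holds it in; near 0 again once popped through the hole. Sprung outwards with 1 to 4 N: pushing the bell over it takes roughly 10 N, then a few N of drag. It pops with the foot on the collar and the hole within about 7 degrees of it.
- weight (a point): Bystander: brass weight, 38 mm diameter, 40 mm high; point at its centre.
- case (a point): Bystander: black instrument case 85 x 150 x 42 mm; point at its centre.
- driver (a point): Bystander: screwdriver lying on the bench; point on its handle.
Things that resemble listed ones, but are neither listed nor needed, are in the scene too. There is more than one size of the part that bears seat; the job needs the middle-sized.

How it is judged:
By the outcome, as a careful person would: the job done as asked, in the order asked, and still so for the second after the job is handed in, with the robot touching nothing.
It also fails if it takes over 72 s, if anything falls off the work surface, if the arm or the gripper's body presses on something with over 40 N, if the wrist force passes 120 N, or if a joint passes its speed limit or range.

## Working session

There is one attempt and no reset: what is moved stays moved. The work goes in short steps, Python scripts to look and compute and a tool call to move; the robot and the scene stay as the last step left them, time stands still between calls to the robot, and variables do not carry over. Pictures are saved under pics/ and viewed, at most 10 in all, crops included, and the job is handed in when it is done.

Besides the shell and the picture viewer there is one more tool, called as name([rows], argument=value, ...), one row to a line, values as JSON. apply_moves: Moves the arm, as the interface text tells. Shifts and turns lie within -1 to 1; 1 stands for 400 mm of shift or 180 degrees of turn. Its arguments: {"type":"object","properties":{"motion":{"type":"array"},"newtons":{"type":"number"}},"required":["motion"]}

```bash
mkdir -p pics; ls
cat > h.py <<'E'
import numpy as np, cv2
from cell import arm
def cam(n):
    m=arm.camera_model(n); f=240/np.tan(np.radians(m["vfov"]/2)); return f,m["cx"],m["cy"],np.array(m["extrinsics"])
def ray(n,u,v):
    f,cx,cy,E=cam(n); R=E[:3,:3]; c=-R.T@E[:3,3]; return c,R.T@np.array([(u-cx)/f,(v-cy)/f,1])
def onplane(n,u,v,z):
    c,d=ray(n,u,v); return c+d*(z-c[2])/d[2]
def cloud(n,dep):
    f,cx,cy,E=cam(n); v,u=np.mgrid[:480,:640]; P=np.stack([(u-cx)/f*dep,(v-cy)/f*dep,dep],-1)
    return (P-E[:3,3])@E[:3,:3]
def proj(n,p):
    f,cx,cy,E=cam(n); q=E[:3,:3]@np.array(p)+E[:3,3]; return q[0]/q[2]*f+cx,q[1]/q[2]*f+cy
E
python3 - <<'E'
from h import *
for n in("scene","top"):
    im,d=arm.get_image(n); np.savez(f"{n}0.npz",im=im,d=d); cv2.imwrite(f"pics/{n}0.png",im[:,:,::-1]); print(n,cam(n), (d>0).mean(), arm.camera_model(n))
print(arm.get_obs())
E
```

```text
pics
scene (np.float64(434.4346976787778), 322.1231630896536, 240.60544773693073, array([[-0.78662274,  0.61703856,  0.02209259,  0.38935202],
       [ 0.3784676 ,  0.51013732, -0.77234849, -0.20048458],
       [-0.48783906, -0.59918555, -0.63481472,  1.24244657],
       [ 0.        ,  0.        ,  0.        ,  1.        ]])) 0.9959505208333334 {'vfov': 57.836214005965786, 'cx': 322.1231630896536, 'cy': 240.60544773693073, 'extrinsics': array([[-0.78662274,  0.61703856,  0.02209259,  0.38935202],
       [ 0.3784676 ,  0.51013732, -0.77234849, -0.20048458],
       [-0.48783906, -0.59918555, -0.63481472,  1.24244657],
       [ 0.        ,  0.        ,  0.        ,  1.        ]])}
top (np.float64(613.6190829907408), 316.8110102939108, 240.93983614854716, array([[ 4.22360489e-02, -9.99107618e-01, -2.91125621e-04,
         1.08357169e-01],
       [-9.73579975e-01, -4.10914485e-02, -2.24618622e-01,
         6.32491291e-01],
       [ 2.24406214e-01,  9.77043717e-03, -9.74446710e-01,
         1.05144701e+00],
       [ 0.00000000e+00,  0.00000000e+00,  0.00000000e+00,
         1.00000000e+00]
[... 557 characters left out ...]
4,
        6.76878146e+01, -1.02281458e+01]), 'joint_vel': array([-0.04495037, -0.11868047, -0.1528584 , -0.01627706,  0.08418488,
       -0.1618075 ]), 'effort': array([-6.59471443e-04, -4.40986598e+01, -1.77151340e+01,  6.34468440e-02,
        5.33218158e-02, -4.23759639e-05]), 'eef_pos': array([0.20502265, 0.58974772, 0.23269107]), 'tool_rot': array([[-9.44480408e-01,  3.28566429e-01, -9.27576397e-04],
       [ 3.28567570e-01,  9.44479020e-01, -1.65337653e-03],
       [ 3.32832425e-04, -1.86635326e-03, -9.99998203e-01]]), 'ft_force': array([-0.3293876 , -1.05451955, -1.01503117]), 'moment': array([-0.00032076, -0.01434717, -0.0172567 ]), 'gripper_force': 0.0, 'width': 0.08687351838186043}
```

View pics/scene0.png

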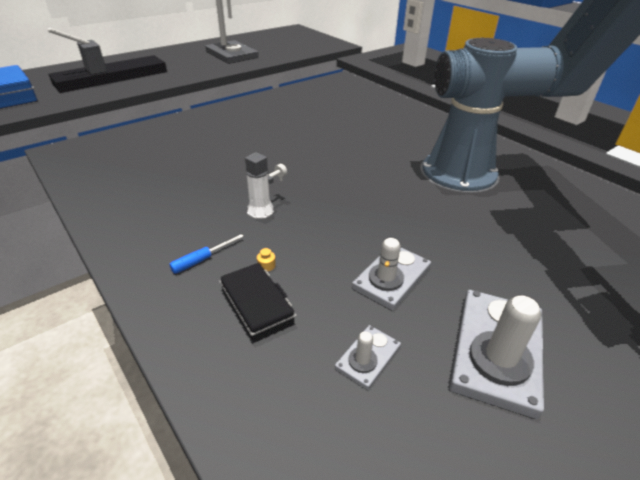

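View pics/top0.png

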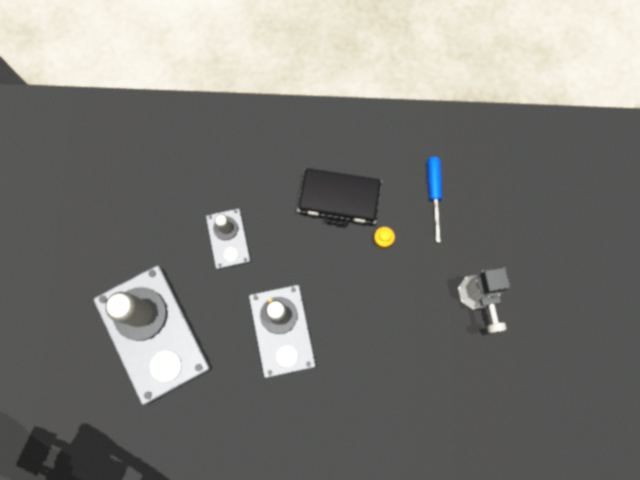

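The scene shows three stands in the top view: large at (140,312), middle at (280,315) and small at (228,228). I choose the middle one, which also has the brass button visible at (269,300). The only loose column has its head at (494,280) and its arm towards (496,325). Next I measure these and check a close crop.

Run:
```python
from h import *
from scipy.optimize import least_squares
D={n:np.load(f"{n}0.npz") for n in("scene","top")}
C={n:cloud(n,D[n]["d"]) for n in D}
def rect(P,name):
    r=cv2.minAreaRect((P[:,:2]*1000).astype(np.float32)); print(name,len(P),r, "zmed",np.median(P[:,2]))
def circ(P,r,name):
    c0=P[:,:2].mean(0); s=least_squares(lambda q:np.hypot(*(P[:,:2]-q).T)-r,c0,loss="soft_l1",f_scale=.001); print(name,len(P),s.x,"rms",np.sqrt((s.fun**2).mean()))
T=C["top"]
a=T[280,494]; b=T[330,282]; print("head px",a,"plate px",b, "bench",T[420,400])
for n in C:
    P=C[n].reshape(-1,3)
    near=lambda p,r:P[np.hypot(*(P[:,:2]-p[:2]).T)<r]
    H=near(a,.12); 
    rect(H[(abs(H[:,2]-.148)<.004)],n+" headtop")
    t=H[(H[:,2]>.03)&(H[:,2]<.105)]; 
    arm_=H[(H[:,2]>.055)&(H[:,2]<.1)&(np.hypot(*(H[:,:2]-a[:2]).T)>.04)]; print("armpts",len(arm_),arm_.mean(0))
    print("foot"); F=H[(H[:,2]>.006)&(H[:,2]<.02)]; circ(F,.031,"foot")
    S=near(b,.11); rect(S[abs(S[:,2]-.02)<.004],n+" plate")
    st=S[(S[:,2]>.045)&(S[:,2]<.1)]; circ(st,.018,n+" stub")
    tp=S[S[:,2]>.111]; print("tip",len(tp),tp.mean(0))
    col=S[(S[:,2]>.028)&(S[:,2]<.033)]; rect(col,n+" collar")
for n in D:
    im=D[n]["im"].astype(int); hsv=cv2.cvtColor(D[n]["im"],cv2.COLOR_RGB2HSV)
    w=np.linalg.norm(C[n]-np.append(b[:2],.07),axis=-1)<.1
    m=w&(hsv[...,1]>120)&(hsv[...,0]>8)&(hsv[...,0]<30)&(hsv[...,2]>90)
    v,u=np.nonzero(m); print(n,"button px",len(u),u.mean() if len(u) else 0,v.mean() if len(u) else 0, C[n][m].mean(0) if len(u) else 0)
a=D["top"]["im"][250:380,230:330]; c=D["top"]["im"][240:370,440:540]; e=D["scene"]["im"][215:345,340:440]; g=D["scene"]["im"][130:260,215:315]
z=np.vstack([np.hstack([a,c]),np.hstack([e,g])]); cv2.imwrite("pics/crop1.png",cv2.resize(z[:,:,::-1],None,fx=2.3,fy=2.3,interpolation=cv2.INTER_CUBIC))
```

```text
head px [ 0.55501361 -0.16563885  0.14879192] plate px [0.46645885 0.1923335  0.02862802] bench [ 0.31476467 -0.030326    0.00099518]
scene headtop 148 ((558.1945190429688, -165.40965270996094), (37.49277114868164, 38.431739807128906), 11.783613204956055) zmed 0.14728957300206766
armpts 150 [ 0.48939498 -0.17728033  0.08267224]
foot
foot 159 [ 0.55593623 -0.16998418] rms 0.007566523234120901
scene plate 1389 ((467.8793029785156, 198.31414794921875), (158.53245544433594, 95.55685424804688), 14.566899299621582) zmed 0.02017300809493673
scene stub 408 [0.49393204 0.20387878] rms 0.0018498228512468119
tip 140 [0.49653517 0.20569303 0.11369292]
scene collar 416 ((498.265625, 207.29330444335938), (61.63582229614258, 69.43749237060547), 36.932456970214844) zmed 0.03020036409169058
top headtop 409 ((557.7946166992188, -169.9175567626953), (36.32061767578125, 37.69491195678711), 11.38496208190918) zmed 0.14931760074739928
armpts 231 [ 0.49096239 -0.18198364  0.08998293]
foot
foot 544 [ 0.55879664 -0.17145783] rms 0.05096543083677751
top plate 2548 ((467.7962341308594, 194.53631591796875), (156.1521453857422, 96.02550506591797), 14.410008430480957) zmed 0.021128390456466157
top stub 79 [0.49525711 0.20174876] rms 0.002233778175103367
tip 251 [0.49426777 0.20130065 0.11476206]
top collar 521 ((462.96075439453125, 187.851806640625), (135.59878540039062, 84.53543853759766), 8.995768547058105) zmed 0.030921286974512647
scene button px 17 386.52941176470586 263.3529411764706 [0.5143758  0.21660418 0.08059876]
top button px 8 269.875 300.375 [0.51231159 0.21279247 0.09059028]
```

View pics/crop1.png

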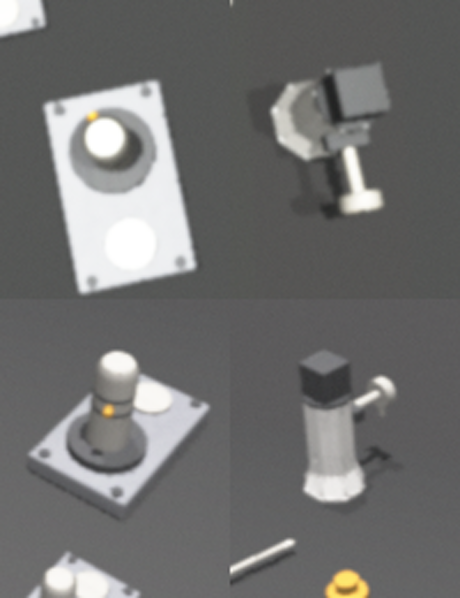

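The crop confirms it: the middle stand has its brass button at upper left and the anvil on the robot side. The column is upright with its arm towards the robot, yaw about 11.5° (stand yaw about 14.5°). Next I refine the button direction and work out the first moves.

```bash
cat >> h.py <<'E'
def Rd(yawy):  # tool down, tool y at world yaw
    t=np.radians(yawy); y=np.array([np.cos(t),np.sin(t),0]); z=np.array([0,0,-1.]); return np.stack([np.cross(y,z),y,z],1)
def step(a,b):  # a,b=(x,y,z,yaw) -> scaled shift, turn z
    s=Rd(a[3]).T@(np.array(b[:3])-a[:3])/.4; d=(b[3]-a[3]+180)%360-180
    print(b,"shift",s.round(4),"turnz",round(-d/180,4),"rows",max(np.linalg.norm(s)*400/41.7,abs(d)/7.16).round(1))
E
python3 - <<'E'
from h import *
for n,u,v,c in(("scene",386.5,263.4,(.4945,.2045)),("top",269.9,300.4,(.495,.2017))):
    p=onplane(n,u,v,.078); print(n,p,np.degrees(np.arctan2(p[1]-c[1],p[0]-c[0])),np.hypot(p[1]-c[1],p[0]-c[0]))
w=[(.205,.59,.234,70.82),(.32,.32,.3,70.82),(.44,.06,.3,86),(.558,-.168,.3,101.5)]
for a,b in zip(w,w[1:]): step(a,b)
E
```

```text
scene [0.51225474 0.21481071 0.078     ] 30.14501836054852 0.02053147570995801
top [0.51386562 0.21377647 0.078     ] 32.62457424594741 0.02239983481499304
(0.32, 0.32, 0.3, 70.82) shift [-0.4933 -0.5431 -0.165 ] turnz -0.0 rows 7.2
(0.44, 0.06, 0.3, 86) shift [-0.4969 -0.5154  0.    ] turnz -0.0843 rows 6.9
(0.558, -0.168, 0.3, 101.5) shift [-0.334 -0.548  0.   ] turnz -0.0861 rows 6.2
```

apply_moves([
  [[0,-0.06,-0.07,-0.02,0,0,0],[0,-0.12,-0.135,-0.041,0,0,0],[0,-0.185,-0.204,-0.062,0,0,0],[0,-0.247,-0.272,-0.083,0,0,0],[0,-0.31,-0.34,-0.103,0,0,0],[0,-0.37,-0.407,-0.124,0,0,0],[0,-0.432,-0.475,-0.144,0,0,0],[0,-0.493,-0.543,-0.165,0,0,0]],
], newtons=25)

```text
time: 0.77
eef_pos: [0.3202, 0.3185, 0.2996]
tool_rot: [[-0.945, 0.328, -0.001], [0.328, 0.945, -0.001], [0.0, -0.001, -1.0]]
ft_force: [1.0, 0.3, 0.3]
width: 0.0874
gripper_force: 0.0
```

apply_moves([
  [[0,-0.062,-0.064,0,0,0,-0.0105],[0,-0.124,-0.129,0,0,0,-0.021],[0,-0.186,-0.193,0,0,0,-0.0316],[0,-0.248,-0.258,0,0,0,-0.042],[0,-0.31,-0.322,0,0,0,-0.0527],[0,-0.373,-0.386,0,0,0,-0.063],[0,-0.435,-0.451,0,0,0,-0.0738],[0,-0.497,-0.515,0,0,0,-0.0843]],
])

```text
time: 1.43
eef_pos: [0.4404, 0.0587, 0.2994]
tool_rot: [[-0.998, 0.069, -0.001], [0.069, 0.998, 0.0], [0.001, 0.0, -1.0]]
ft_force: [1.4, -0.6, 0.3]
width: 0.0868
gripper_force: 0.0
```

apply_moves([
  [[0,-0.048,-0.078,0,0,0,-0.0123],[0,-0.095,-0.157,0,0,0,-0.0246],[0,-0.143,-0.235,0,0,0,-0.037],[0,-0.191,-0.313,0,0,0,-0.049],[0,-0.239,-0.391,0,0,0,-0.0615],[0,-0.286,-0.47,0,0,0,-0.0738],[0,-0.334,-0.548,0,0,0,-0.0861],[0,-0.334,-0.548,0,0,0,-0.0861]],
])

```text
time: 2.1
eef_pos: [0.5614, -0.1743, 0.2989]
tool_rot: [[-0.981, -0.196, 0.003], [-0.196, 0.981, -0.005], [-0.002, -0.005, -1.0]]
ft_force: [0.4, 0.7, 0.2]
width: 0.0871
gripper_force: 0.0
```

Run:
```python
from h import *
o=arm.get_obs(); R=o["tool_rot"]; print(o["time"],o["eef_pos"],R.round(4),np.degrees(np.arctan2(R[1,1],R[0,1])),o["joint_positions"].round(1),o["ft_force"])
ims=[]
for n in("scene","top"):
    im,d=arm.get_image(n); np.savez(f"{n}1.npz",im=im,d=d)
    u,v=map(int,proj(n,[.558,-.168,.2])); u=min(max(u,110),530); v=min(max(v,110),370)
    ims.append(im[v-110:v+110,u-110:u+110]); print(n,u-110,v-110)
cv2.imwrite("pics/h1.png",cv2.resize(np.hstack(ims)[:,:,::-1],None,fx=1.8,fy=1.8))
```

```text
2.1 [ 0.56139866 -0.17427697  0.29894296] [[-0.9806 -0.1958  0.0034]
 [-0.1958  0.9806 -0.0045]
 [-0.0025 -0.0051 -1.    ]] 101.28994372805231 [-2.810e+01  2.330e+01  8.320e+01 -1.000e-01  7.320e+01 -1.293e+02] [0.4253526  0.70299839 0.24231669]
scene 143 24
top 394 163
```

View pics/h1.png

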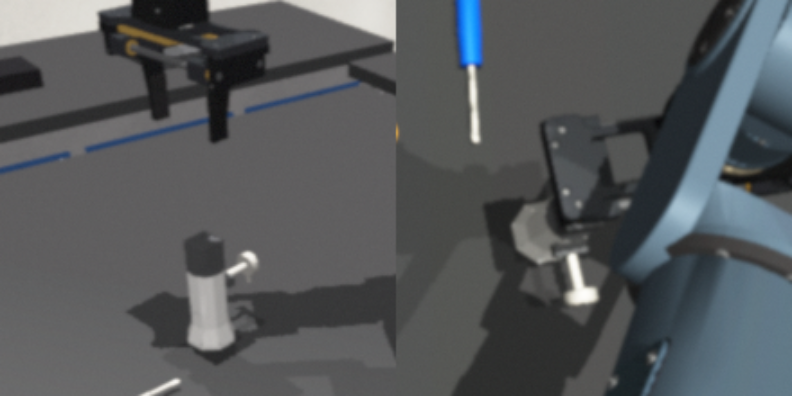

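The scene crop shows the open gripper above the column, fingertips at about (218,138) and (160,115) in the crop and the head at (205,255). I'll check the settled pose and compare the fingertips in the depth picture with the TCP to cancel calibration error.

Run:
```python
from h import *
o=arm.get_obs(); print(o["time"],o["eef_pos"],o["joint_vel"].round(2))
for n in("scene","top"):
    im,d=arm.get_image(n); o=arm.get_obs(); P=cloud(n,d).reshape(-1,3); col=im.reshape(-1,3)
    t=o["eef_pos"]; R=o["tool_rot"]; L=(P-t)@R
    F=L[(L[:,2]>-.02)&(L[:,2]<.02)&(abs(L[:,0])<.03)&(abs(L[:,1])<.08)]
    for s in(1,-1):
        q=F[F[:,1]*s>0]; print(n,"finger",s,len(q),(np.percentile(q,[3,97],axis=0)*1000).round(1).tolist() if len(q)>5 else "")
    H=P[(abs(P[:,2]-.148)<.004)&(np.hypot(P[:,0]-.558,P[:,1]+.168)<.05)]
    if len(H)>20: print("head",cv2.minAreaRect((H[:,:2]*1000).astype(np.float32)),len(H))
    h=P[(P[:,2]>.116)&(P[:,2]<.142)&(np.hypot(P[:,0]-.558,P[:,1]+.168)<.05)]
    t=np.radians(11.5); q=(h[:,:2]-[.558,-.168])@np.array([[np.cos(t),-np.sin(t)],[np.sin(t),np.cos(t)]]); print(n,"sides col frame",len(q),np.percentile(q,[3,15,50,85,97],axis=0).round(4).tolist())
print(o["eef_pos"],arm.get_obs()["time"])
```

```text
2.2 [ 0.55807326 -0.16858391  0.29850807] [ 2.02 -1.74  2.79  0.43  0.57  0.09]
scene finger 1 165 [[-12.0, 44.4, -19.2], [10.1, 55.7, 9.6]]
scene finger -1 165 [[-11.6, -51.7, -18.8], [9.5, -41.4, 10.6]]
head ((557.6444091796875, -166.11029052734375), (38.52707290649414, 38.24676513671875), 9.431912422180176) 148
scene sides col frame 222 [[-0.0161, -0.0137], [-0.0089, -0.0052], [0.015, 0.0171], [0.0177, 0.0193], [0.0185, 0.0203]]
top finger 1 0 
top finger -1 0 
head ((541.0895385742188, -172.72999572753906), (4.322597026824951, 35.226627349853516), 8.406049728393555) 37
top sides col frame 46 [[-0.0216, -0.0154], [-0.0187, -0.0099], [-0.0183, 0.0086], [-0.0148, 0.0164], [0.0032, 0.0204]]
[ 0.5572702  -0.16649304  0.29889193] 2.3
```

apply_moves([
  [[0,0,0,0.06,0,0,0],[0,0,0,0.14,0,0,0],[0,0,0,0.22,0,0,0],[0,0,0,0.3,0,0,0],[0,0,0,0.36,0,0,0],[0,0,0,0.4,0,0,0],[0,0,0,0.42,0,0,0],[0,0,0,0.43,0,0,0]],
], newtons=10)

```text
time: 2.97
eef_pos: [0.5572, -0.1658, 0.1266]
tool_rot: [[-0.98, -0.201, -0.002], [-0.201, 0.98, 0.001], [0.002, 0.002, -1.0]]
ft_force: [0.2, -0.8, -0.2]
width: 0.0871
gripper_force: 0.0
```

apply_moves([
  [[0.2,0,0,0,0,0,0],[0.3,0,0,0,0,0,0],[0.4,0,0,0,0,0,0],[0.47,0,0,0,0,0,0],[0.52,0,0,0,0,0,0],[0.56,0,0,0,0,0,0],[0.6,0,0,0,0,0,0],[0.64,0,0,0,0,0,0]],
], newtons=10)

```text
time: 3.63
eef_pos: [0.5583, -0.1676, 0.1277]
tool_rot: [[-0.98, -0.199, 0.0], [-0.199, 0.98, -0.0], [-0.0, -0.0, -1.0]]
ft_force: [0.1, 0.8, -0.5]
width: 0.0415
gripper_force: 0.0
```

apply_moves([
  [[0.8,0,0,0,0,0,0],[1,0,0,0,0,0,0],[1,0,0,0,0,0,0],[1,0,0,0,0,0,0],[1,0,0,0,0,0,0],[1,0,0,0,0,0,0],[1,0,0,0,0,0,0],[1,0,0,0,0,0,0]],
], newtons=40)

```text
time: 4.3
eef_pos: [0.5584, -0.1678, 0.1277]
tool_rot: [[-0.98, -0.199, 0.0], [-0.199, 0.98, -0.001], [-0.0, -0.001, -1.0]]
ft_force: [-0.7, -2.3, 0.7]
width: 0.0358
gripper_force: 39.9
```

Run:
```python
from h import *
w=[(.558,-.168,.128,101.5),(.556,-.15,.29,101.5),(.525,.02,.29,103),(.495,.203,.29,104.5)]
for a,b in zip(w,w[1:]): step(a,b)
```

```text
(0.556, -0.15, 0.29, 101.5) shift [-0.0041  0.0451 -0.405 ] turnz -0.0 rows 3.9
(0.525, 0.02, 0.29, 103) shift [-0.0088  0.4319  0.    ] turnz -0.0083 rows 4.1
(0.495, 0.203, 0.29, 104.5) shift [-0.0298  0.4626  0.    ] turnz -0.0083 rows 4.4
```

apply_moves([
  [[1,0,0,-0.02,0,0,0],[1,0,0,-0.05,0,0,0],[1,0,0,-0.1,0,0,0],[1,0,0,-0.17,0,0,0],[1,0,0,-0.24,0,0,0],[1,0,0,-0.31,0,0,0],[1,0,0,-0.37,0,0,0],[1,0,0,-0.405,0,0,0]],
])

```text
time: 4.97
eef_pos: [0.5582, -0.1669, 0.292]
tool_rot: [[-0.98, -0.199, 0.002], [-0.199, 0.98, 0.0], [-0.002, -0.0, -1.0]]
ft_force: [0.4, -0.4, -4.3]
width: 0.0359
gripper_force: 39.9
```

apply_moves([
  [[1,-0.001,0.02,0,0,0,0],[1,-0.002,0.07,0,0,0,-0.001],[1,-0.004,0.14,0,0,0,-0.002],[1,-0.006,0.21,0,0,0,-0.003],[1,-0.008,0.28,0,0,0,-0.0045],[1,-0.009,0.35,0,0,0,-0.006],[1,-0.011,0.42,0,0,0,-0.007],[1,-0.0127,0.477,0,0,0,-0.0083]],
])

```text
time: 5.63
eef_pos: [0.5221, 0.0237, 0.2874]
tool_rot: [[-0.974, -0.225, -0.006], [-0.225, 0.974, 0.003], [0.005, 0.004, -1.0]]
ft_force: [-0.4, -0.1, -4.8]
width: 0.0357
gripper_force: 39.9
```

apply_moves([
  [[1,-0.004,0.06,0,0,0,-0.001],[1,-0.008,0.13,0,0,0,-0.002],[1,-0.013,0.2,0,0,0,-0.004],[1,-0.018,0.28,0,0,0,-0.005],[1,-0.023,0.35,0,0,0,-0.006],[1,-0.027,0.41,0,0,0,-0.007],[1,-0.029,0.45,0,0,0,-0.008],[1,-0.03,0.4625,0,0,0,-0.0083]],
])

```text
time: 6.3
eef_pos: [0.492, 0.2063, 0.2875]
tool_rot: [[-0.967, -0.253, -0.006], [-0.253, 0.967, 0.001], [0.006, 0.003, -1.0]]
ft_force: [0.2, -1.3, -3.6]
width: 0.0357
gripper_force: 39.9
```

Run:
```python
from h import *
o=arm.get_obs(); print(o["time"],o["eef_pos"],o["ft_force"],o["moment"]);ims=[]
for n in("scene","top"):
    im,d=arm.get_image(n); np.savez(f"{n}2.npz",im=im,d=d); P=cloud(n,d).reshape(-1,3)
    t=np.array([.495,.203]); S=P[np.hypot(*(P[:,:2]-t).T)<.06]
    b=S[(S[:,2]>.13)&(S[:,2]<.29)]; print(n,"bell etc",len(b))
    for lo,hi,nm in((.04,.1,"stub"),(.165,.178,"foot"),(.2,.25,"tube")):
        q=S[(S[:,2]>lo)&(S[:,2]<hi)]; print(nm,len(q),(np.percentile(q[:,:2],[3,50,97],axis=0)*1000).round(1).tolist() if len(q)>5 else "")
    u,v=map(int,proj(n,[.495,.203,.15])); u=min(max(u,110),530); v=min(max(v,110),370); ims.append(im[v-110:v+110,u-110:u+110]); print(u-110,v-110)
print(arm.get_obs()["eef_pos"])
cv2.imwrite("pics/h2.png",cv2.resize(np.hstack(ims)[:,:,::-1],None,fx=1.8,fy=1.8))
```

```text
6.3 [0.4920468  0.20631232 0.28749104] [ 0.18809427 -1.31146683 -3.63551048] [ 0.00691348 -0.00681218 -0.00779624]
scene bell etc 2224
stub 436 [[488.5, 196.0], [507.5, 215.9], [513.9, 222.4]]
foot 290 [[475.3, 186.4], [511.7, 225.3], [520.8, 238.1]]
tube 744 [[476.7, 191.9], [507.5, 223.1], [515.3, 231.9]]
283 116
top bell etc 477
stub 1 
foot 68 [[460.4, 178.6], [470.7, 190.7], [478.9, 230.6]]
tube 283 [[438.4, 181.8], [460.2, 193.8], [476.8, 213.1]]
162 196
[0.49337314 0.20433143 0.2880113 ]
```

View pics/h2.png

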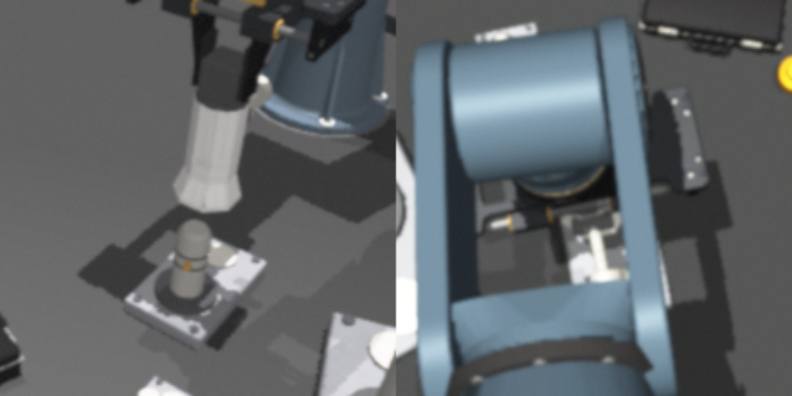

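The scene crop shows the column held above the middle stand, bell at (208,185) and stub tip at (193,230), with the button at (187,265). I fit both axes in this one view to get the relative offset.

Run:
```python
from h import *
from scipy.optimize import least_squares
f,cx,cy,E=cam("scene"); c=-E[:3,:3].T@E[:3,3]
def axis(P,r,name):
    # cylinder front points only; robust fit of circle with fixed r
    s=least_squares(lambda q:np.hypot(*(P[:,:2]-q).T)-r,[.495,.203],loss="soft_l1",f_scale=.0008); print(name,len(P),(s.x*1000).round(1),"med",(np.median(s.fun)*1000).round(2)); return s.x
for k in range(2):
    im,d=arm.get_image("scene"); o=arm.get_obs(); P=cloud("scene",d).reshape(-1,3)
    S=P[np.hypot(P[:,0]-.495,P[:,1]-.203)<.045]
    z=lambda a,b:S[(S[:,2]>a)&(S[:,2]<b)]
    axis(z(.045,.102),.018,"stub"); axis(z(.045,.068),.018,"stublow"); axis(z(.088,.102),.018,"stubhigh")
    axis(z(.21,.25),.0235,"tube"); axis(z(.195,.22),.0235,"tubelow"); axis(z(.235,.262),.0235,"tubehigh")
    print(o["eef_pos"],o["joint_vel"].round(1),o["tool_rot"][:,2].round(4))
```

```text
stub 421 [493.9 203.9] med -0.07
stublow 159 [493.7 203.8] med 0.01
stubhigh 111 [493.8 204. ] med -0.09
tube 614 [492.2 205.7] med 0.09
tubelow 340 [492.2 205.4] med 0.05
tubehigh 453 [492.2 205.8] med 0.1
[0.49404592 0.20334118 0.28830446] [-1.6 -0.4 -0.7 -0.2 -0.1 -0. ] [-0.0031 -0.0011 -1.    ]
stub 417 [493.9 203.8] med -0.11
stublow 162 [493.7 203.7] med -0.03
stubhigh 107 [493.8 203.6] med -0.06
tube 609 [492.9 204.7] med 0.09
tubelow 337 [493.  204.4] med 0.04
tubehigh 438 [492.9 204.8] med 0.12
[0.49455637 0.20282068 0.28859367] [-1.1 -0.4 -0.6  0.1 -0.1  0.1] [-0.0023 -0.0011 -1.    ]
```

apply_moves([
  [[1,0,0,0.01,0,0,0],[1,0,0,0.03,0,0,0],[1,0,0,0.055,0,0,0],[1,0,0,0.08,0,0,0],[1,0,0,0.105,0,0,0],[1,0,0,0.125,0,0,0],[1,0,0,0.135,0,0,0],[1,0,0,0.1375,0,0,0]],
])

```text
time: 7.17
eef_pos: [0.4947, 0.2032, 0.2331]
tool_rot: [[-0.968, -0.25, -0.003], [-0.25, 0.968, -0.001], [0.003, 0.0, -1.0]]
ft_force: [-0.6, -1.1, -5.2]
width: 0.0356
gripper_force: 39.9
```

apply_moves([
  [[1,0,0,0.01,0,0,0],[1,0,0,0.02,0,0,0],[1,0,0,0.03,0,0,0],[1,0,0,0.04,0,0,0],[1,0,0,0.05,0,0,0],[1,0,0,0.0575,0,0,0],[1,0,0,0.0625,0,0,0],[1,0,0,0.0625,0,0,0]],
])

```text
time: 7.83
eef_pos: [0.4951, 0.2034, 0.209]
tool_rot: [[-0.968, -0.25, -0.001], [-0.25, 0.968, -0.0], [0.001, 0.0, -1.0]]
ft_force: [0.5, 0.4, -3.3]
width: 0.036
gripper_force: 39.9
```

apply_moves([
  [[1,0,0,0.0025,0,0,0],[1,0,0,0.0075,0,0,0],[1,0,0,0.0125,0,0,0],[1,0,0,0.0175,0,0,0],[1,0,0,0.0225,0,0,0],[1,0,0,0.0275,0,0,0],[1,0,0,0.0325,0,0,0],[1,0,0,0.0375,0,0,0]],
])

```text
time: 8.5
eef_pos: [0.4959, 0.2035, 0.1946]
tool_rot: [[-0.968, -0.25, 0.001], [-0.25, 0.968, 0.0], [-0.001, -0.0, -1.0]]
ft_force: [0.8, 1.3, -2.7]
width: 0.0355
gripper_force: 39.9
```

Run:
```python
from h import *
o=arm.get_obs(); print(o["time"],o["eef_pos"],o["ft_force"].round(1),o["moment"].round(3),o["width"])
```

```text
8.5 [0.49589487 0.20350508 0.19456657] [ 0.8  1.3 -2.7] [ 0.088 -0.192 -0.009] 0.03551745157729924
```

apply_moves([
  [[1,0,0,0.005,0,0,0],[1,0,0,0.01,0,0,0],[1,0,0,0.015,0,0,0],[1,0,0,0.02,0,0,0],[1,0,0,0.025,0,0,0],[1,0,0,0.03,0,0,0],[1,0,0,0.035,0,0,0],[1,0,0,0.0375,0,0,0]],
])

```text
time: 9.17
eef_pos: [0.4961, 0.2035, 0.1806]
tool_rot: [[-0.968, -0.25, 0.002], [-0.25, 0.968, 0.0], [-0.002, -0.0, -1.0]]
ft_force: [-0.3, -0.3, 11.0]
width: 0.036
gripper_force: 39.9
```

Run:
```python
from h import *
o=arm.get_obs(); print(o["time"],o["eef_pos"],o["ft_force"].round(1),o["moment"].round(3),o["width"])
```

```text
9.1667 [0.49611655 0.20349137 0.18055924] [-0.3 -0.3 11. ] [-0.116  0.176 -0.065] 0.03602549765530134
```

apply_moves([
  [[1,0,0,0.005,0,0,0],[1,0,0,0.01,0,0,0],[1,0,0,0.015,0,0,0],[1,0,0,0.02,0,0,0],[1,0,0,0.025,0,0,0],[1,0,0,0.03,0,0,0],[1,0,0,0.035,0,0,0],[1,0,0,0.0375,0,0,0]],
])

```text
time: 9.83
eef_pos: [0.4957, 0.2035, 0.1641]
tool_rot: [[-0.968, -0.25, 0.001], [-0.25, 0.968, 0.0], [-0.001, 0.0, -1.0]]
ft_force: [2.6, 1.2, -1.4]
width: 0.036
gripper_force: 39.9
```

apply_moves([
  [[1,0,0,0.0025,0,0,0],[1,0,0,0.005,0,0,0],[1,0,0,0.0075,0,0,0],[1,0,0,0.01,0,0,0],[1,0,0,0.0125,0,0,0],[1,0,0,0.0125,0,0,0],[1,0,0,0.0125,0,0,0],[1,0,0,0.0125,0,0,0]],
])

```text
time: 10.5
eef_pos: [0.4952, 0.2035, 0.1595]
tool_rot: [[-0.968, -0.25, -0.0], [-0.25, 0.968, 0.0], [0.0, 0.0, -1.0]]
ft_force: [1.8, 3.0, -3.4]
width: 0.0358
gripper_force: 39.9
```

Run:
```python
from h import *
o=arm.get_obs(); print(o["time"],o["eef_pos"],o["ft_force"].round(1),o["moment"].round(3),o["width"])
```

```text
10.5 [0.49520137 0.20350574 0.15945381] [ 1.8  3.  -3.4] [ 0.464 -0.684  0.027] 0.035782305478141284
```

apply_moves([
  [[1,0,0,0.001,0,0,0],[1,0,0,0.002,0,0,0],[1,0,0,0.003,0,0,0],[1,0,0,0.004,0,0,0],[1,0,0,0.005,0,0,0],[1,0,0,0.006,0,0,0],[1,0,0,0.006,0,0,0],[1,0,0,0.006,0,0,0]],
])

```text
time: 11.17
eef_pos: [0.4956, 0.2035, 0.1576]
tool_rot: [[-0.968, -0.25, 0.001], [-0.25, 0.968, 0.0], [-0.001, 0.0, -1.0]]
ft_force: [1.9, 2.0, 1.3]
width: 0.0358
gripper_force: 39.8
```

apply_moves([
  [[1,0,0,0.001,0,0,0],[1,0,0,0.0015,0,0,0],[1,0,0,0.002,0,0,0],[1,0,0,0.0025,0,0,0],[1,0,0,0.0025,0,0,0],[1,0,0,0.0025,0,0,0],[1,0,0,0.0025,0,0,0],[1,0,0,0.0025,0,0,0]],
])

```text
time: 11.83
eef_pos: [0.496, 0.2035, 0.1575]
tool_rot: [[-0.968, -0.25, 0.002], [-0.25, 0.968, 0.0], [-0.002, -0.0, -1.0]]
ft_force: [0.4, 1.3, 8.1]
width: 0.0357
gripper_force: 39.8
```

Run:
```python
from h import *
o=arm.get_obs(); R=o["tool_rot"]; print(o["time"],o["eef_pos"],o["ft_force"].round(1),o["moment"].round(3),o["width"],np.degrees(np.arctan2(R[1,1],R[0,1])))
```

```text
11.8333 [0.49595447 0.20351714 0.15753707] [0.4 1.3 8.1] [ 0.567 -0.157  0.038] 0.03570341332616455 104.47555170379007
```

```bash
cat > chk.py <<'E'
from h import *
import sys
o=arm.get_obs(); R=o["tool_rot"]; print(o["time"],o["eef_pos"].round(4),o["ft_force"].round(1),o["moment"].round(3),"yaw",np.degrees(np.arctan2(R[1,1],R[0,1]))-90)
im,d=arm.get_image("scene"); u,v=map(int,proj("scene",[.507,.214,.078])); c=im[v-25:v+25,u-30:u+30]
h=cv2.cvtColor(c,cv2.COLOR_RGB2HSV).astype(int); m=(h[...,1]>110)&(h[...,0]>8)&(h[...,0]<32)&(h[...,2]>70); y,x=np.nonzero(m); print("brass px",len(x),(x.mean()+u-30,y.mean()+v-25) if len(x) else "")
cv2.imwrite(sys.argv[1],cv2.resize(c[:,:,::-1],None,fx=8,fy=8,interpolation=cv2.INTER_CUBIC))
E
python3 chk.py pics/c0.png
```

```text
11.8333 [0.496  0.2035 0.1575] [0.4 1.3 8.1] [ 0.567 -0.157  0.038] yaw 14.475551703790074
brass px 0
```

View pics/c0.png

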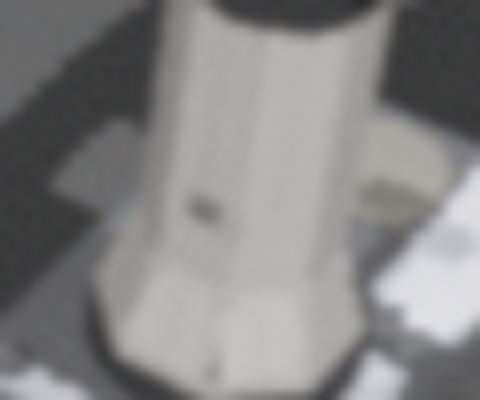

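apply_moves([
  [[1,0,0,0,0,0,-0.003],[1,0,0,0,0,0,-0.007],[1,0,0,0,0,0,-0.011],[1,0,0,0,0,0,-0.015],[1,0,0,0,0,0,-0.019],[1,0,0,0,0,0,-0.023],[1,0,0,0,0,0,-0.027],[1,0,0,0,0,0,-0.03]],
])

```text
time: 12.55
eef_pos: [0.4957, 0.2037, 0.1575]
tool_rot: [[-0.941, -0.338, 0.001], [-0.338, 0.941, 0.001], [-0.002, 0.001, -1.0]]
ft_force: [1.5, 1.4, 8.2]
width: 0.0355
gripper_force: 39.8
```

```bash
python3 chk.py pics/c1.png
```

```text
12.55 [0.4957 0.2037 0.1575] [1.5 1.4 8.2] [ 0.756 -0.112 -0.342] yaw 19.780555043972257
brass px 0
```

The crop shows the foot seated on the collar and the hole still dark at crop (205,208), so the button hasn't popped. I keep turning in small steps.

apply_moves([
  [[1,0,0,0,0,0,-0.002],[1,0,0,0,0,0,-0.004],[1,0,0,0,0,0,-0.006],[1,0,0,0,0,0,-0.008],[1,0,0,0,0,0,-0.01],[1,0,0,0,0,0,-0.012],[1,0,0,0,0,0,-0.014],[1,0,0,0,0,0,-0.0165]],
])

```text
time: 13.27
eef_pos: [0.4957, 0.2037, 0.1575]
tool_rot: [[-0.922, -0.386, 0.001], [-0.386, 0.922, 0.001], [-0.002, 0.001, -1.0]]
ft_force: [0.8, 1.5, 8.5]
width: 0.0357
gripper_force: 39.8
```

```bash
python3 chk.py pics/c2.png
```

```text
13.2667 [0.4957 0.2037 0.1575] [0.8 1.5 8.5] [ 0.84  -0.052 -0.354] yaw 22.735780021227455
brass px 0
```

apply_moves([
  [[1,0,0,0,0,0,-0.002],[1,0,0,0,0,0,-0.004],[1,0,0,0,0,0,-0.006],[1,0,0,0,0,0,-0.008],[1,0,0,0,0,0,-0.01],[1,0,0,0,0,0,-0.011],[1,0,0,0,0,0,-0.011],[1,0,0,0,0,0,-0.011]],
])

```text
time: 13.98
eef_pos: [0.4957, 0.2038, 0.1575]
tool_rot: [[-0.909, -0.418, 0.001], [-0.418, 0.909, 0.002], [-0.002, 0.001, -1.0]]
ft_force: [0.6, 1.5, 8.8]
width: 0.0358
gripper_force: 39.8
```

```bash
python3 chk.py pics/c3.png
```

```text
13.9833 [0.4957 0.2038 0.1575] [0.6 1.5 8.8] [ 0.914 -0.058 -0.366] yaw 24.697114750813085
brass px 0
```

apply_moves([
  [[1,0,0,0,0,0,-0.002],[1,0,0,0,0,0,-0.004],[1,0,0,0,0,0,-0.006],[1,0,0,0,0,0,-0.008],[1,0,0,0,0,0,-0.01],[1,0,0,0,0,0,-0.011],[1,0,0,0,0,0,-0.011],[1,0,0,0,0,0,-0.011]],
])

```text
time: 14.7
eef_pos: [0.4953, 0.2038, 0.1575]
tool_rot: [[-0.893, -0.449, 0.0], [-0.449, 0.893, 0.001], [-0.001, 0.001, -1.0]]
ft_force: [-0.6, 2.4, 9.5]
width: 0.0357
gripper_force: 39.8
```

```bash
python3 chk.py pics/c4.png
```

```text
14.7 [0.4953 0.2038 0.1575] [-0.6  2.4  9.5] [ 0.896  0.087 -0.234] yaw 26.70784704097153
brass px 4 (np.float64(386.5), np.float64(264.5))
```

View pics/c4.png

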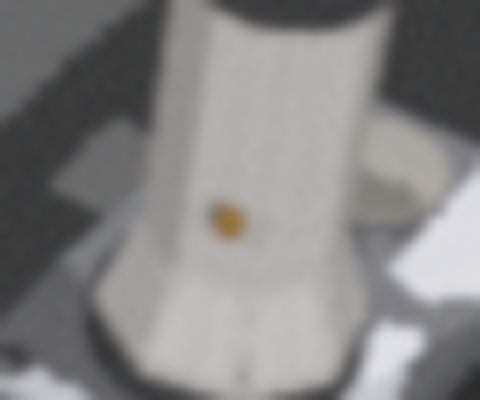

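The brass button now shows in the hole at crop (228,220), and the turning moment dropped: it has popped. I stop turning, ease the load, open and withdraw upward.

apply_moves([
  [[1,0,0,-0.001,0,0,0],[1,0,0,-0.002,0,0,0],[1,0,0,-0.002,0,0,0],[0.5,0,0,-0.002,0,0,0],[0.4,0,0,-0.002,0,0,0],[0.3,0,0,-0.002,0,0,0],[0.2,0,0,-0.002,0,0,0],[0.1,0,0,-0.002,0,0,0]],
])

```text
time: 15.42
eef_pos: [0.4946, 0.2031, 0.1564]
tool_rot: [[-0.892, -0.451, -0.002], [-0.451, 0.892, -0.001], [0.002, 0.0, -1.0]]
ft_force: [0.1, -0.4, -1.1]
width: 0.061
gripper_force: 0.0
```

apply_moves([
  [[0,0,0,0,0,0,0],[0,0,0,0,0,0,0],[0,0,0,-0.02,0,0,0],[0,0,0,-0.06,0,0,0],[0,0,0,-0.12,0,0,0],[0,0,0,-0.2,0,0,0],[0,0,0,-0.27,0,0,0],[0,0,0,-0.3,0,0,0]],
])

```text
time: 16.08
eef_pos: [0.4972, 0.2038, 0.2816]
tool_rot: [[-0.892, -0.451, 0.007], [-0.451, 0.892, 0.001], [-0.007, -0.002, -1.0]]
ft_force: [0.5, -0.0, -0.7]
width: 0.0867
gripper_force: 0.0
```

```bash
python3 chk.py pics/c5.png
python3 - <<'E'
from h import *
im,d=arm.get_image("scene"); P=cloud("scene",d).reshape(-1,3); H=P[np.hypot(P[:,0]-.495,P[:,1]-.203)<.03]; H=H[(H[:,2]>.16)&(H[:,2]<.19)]; print("top z",np.percentile(H[:,2],[50,90,97]))
a=im[100:370,130:480]; cv2.imwrite("pics/fin.png",cv2.resize(a[:,:,::-1],None,fx=2,fy=2)); o=arm.get_obs(); print(o["width"],o["ft_force"])
E
```

```text
16.0833 [0.4972 0.2038 0.2816] [ 0.5 -0.  -0.7] [ 0.024 -0.031 -0.032] yaw 26.821604697296607
brass px 5 (np.float64(386.2), np.float64(264.4))
top z [0.17734158 0.17885607 0.1793829 ]
0.0873199883229077 [ 0.10304134 -0.37928879 -0.5207902 ]
```

View pics/fin.png

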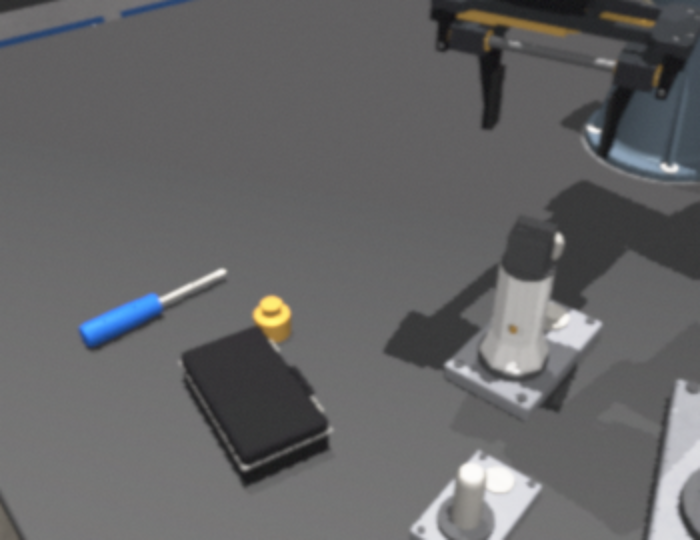

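The final picture shows the column seated on the middle stand, head top at 0.178 m, with brass in the hole at (512,328). The gripper is clear and the bystanders haven't moved.

```bash
python3 -c "
from cell import arm
print(arm.sign_off())"
```

```text
the job is handed in; nothing more can be done
None
```

The column is back on the middle stand with its foot home on the collar and the button popped through the hole; I stopped turning there, let go, and handed the job in at about 16 s of the 72 s allowed.

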